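Slide a slate board off the riser's edge and set it on the cake stand

TASK

The slate serving board lies in the shallow channel on top of the white shelf riser, where its sides cannot be gripped. Press on it gently from above (well under 20 N) and slide it along the channel, out over the riser's open front edge, until a good third of it overhangs; then pinch the overhanging end by its two long sides, lift the board clear and gently lower it onto the small round cake stand, centred and level, letting go only once it rests there. Leave everything else where it is.

Things in the scene. Friction and masses are not known exactly. Their poses are not given: they have to be found in the camera images.
- board_center (a point): centre (half-way up) of the loose board: a flat dark slate slab, 130 mm long (its x axis), 60 mm wide (its y axis) and 8 mm thick (z up), about 180 g (130 to 250 g); friction with the riser about 0.45, with fingertips more. It starts lying on the floor of the riser's channel, its front end 7 to 13 mm behind the riser's front edge. Once its centre passes the edge it tips off.
- riser: fixed white shelf riser, 180 mm deep (x), 200 mm wide (y), flat top 100 mm above the table; origin on the table under its centre, z up, -x side is the open front. On the top, centred on y = 0, a rigid channel 66 mm wide runs along x between rails 8 mm thick that stand 14 mm above its floor and reach the front edge (x = -90 mm); a stop as high closes its back (x = +70 mm); no lip at the front
- riser_edge (a point): middle of the channel floor's front edge, the floor's highest point, 116 mm above the table; axes as the riser's: -x points straight out over the edge, where there is nothing down to the table. The floor rises about 5 degrees towards this edge (the board lies at that slope) and is rigid: small height errors mean large forces, so touch down slowly (5 mm/s); 8 to 12 N of press carries the board along
- stand_top (a point): centre of the flat round top of the fixed white cake stand: top 54 mm across, 70 mm above the table, on a thin stem with a foot 72 mm across; z up
- cup_a_center (a point): bystander: small lidded cup of toppings, 45 mm across, 32 mm high, on the riser beside the channel; point at its centre
- cup_b_center (a point): bystander: the same kind of cup, on the riser at the other side of the channel; point at its centre
- cup_c_center (a point): bystander: the same kind of cup, on the table near the cake stand; point at its centre
- cutter: bystander: round steel cookie cutter, 60 mm across, 22 mm high; origin at the centre of its underside
- spatula_grip (a point): bystander: spatula 200 mm long lying on the table; point on its handle
- sprinkles: bystander: jar of sprinkles, 44 mm across, 75 mm high; origin at the centre of its underside
- bowl: bystander: white bowl, 110 mm across, 45 mm high; origin at the centre of its underside
Mind the look-alikes: they are no part of the job. There is more than one size of the part that bears board_center; the job needs the largest.

How it is judged:
By the outcome, as a careful person would: the job done as asked, in the order asked, and still so for the second after the job is handed in, with the robot touching nothing.
It also fails if it takes over 69 s, if anything falls off the work surface, if the arm or the gripper's body presses on something with over 40 N, if the wrist force passes 120 N, or if a joint passes its speed limit or range.

ROBOT

A 6-joint arm with a two-finger parallel gripper is mounted at the origin on the work surface. World frame = base frame: x ahead of the robot, y to its left, z up, the work surface at z = 0. Lengths are in m, angles in rad, forces in N, time in s.
With the tool pointing down it reaches from about 0.35 to 0.975 m from the base axis. Payload 7.1 kg.
Tool frame: the origin (TCP) lies at the very end of the fingers, on their centre line; the grasp point (between the pads) lies bot.grip_depth behind it (bot.grip_depth is the distance from the TCP to the grasp point, in m); z points along the fingers, y is the line along which they close (so a half turn about z gives the same grasp; the last joint's range is limited). The gripper opens to 88 mm and grips with 3 to 60 N. Pads are 20 mm wide; open, the fingers measure 115 mm over their backs; the gripper's body (75 mm by 178 mm) begins 61 mm behind the grasp point.
Start: joints at [1.123, 0.423, 1.63, -0, 1.089, -0.019], TCP at [0.26, 0.568, 0.223] pointing down, gripper open.
Joint ranges: [-3, 3], [-0.9, 2.11], [0.09, 2.58], [-1.31, 4.45], [0.11, 2.69], [-2.54, 2.54]. Speed limits (rad/s): [2.39, 2.39, 3.01, 3.14, 3.14, 3.14].

INTERFACE

Orientations are given as [roll, pitch, yaw] about the fixed x, y, z axes, in that order (R = Rz(yaw) Ry(pitch) Rx(roll)).
In Python, from bench import bot, viewer, sign_off, spotter gives the robot as it stands. Calls block until the motion is done:
- bot.move_ptp(position, orientation): joint-space move of the TCP to a pose.
- bot.move_straight(position, ori=None, speed=0.15): straight line of the TCP; ori=None keeps the orientation; speed is the mean speed in m/s.
- bot.move_joints(angles): joint-space move.
- bot.set_gripper(opening, newtons=None): finger opening in m; newtons is the grip in N (None keeps the last); returns when the fingers have stopped.
- bot.wait(seconds).
- bot.inverse_kinematics(position, orientation): joint angles nearest the present ones, or None.
- bot.observe(): the state.
- viewer.camera(name): name is "scene" or "side" or "wrist"; returns the picture (384x512x3 uint8, red, green, blue); there is no depth.
- viewer.camera_info(name): a dict with "fov_y" (degrees; the focal length in pixels is half the picture's height over the tangent of half this angle, whatever the lens; pixels are square), "cx", "cy" (the principal point, pixels), "distortion" ([k1, k2, p1, p2, k3] as OpenCV has them; the pictures are not rectified), "position" and "attitude" of the camera in the world. Camera axes: x right, y down, z forward; pixel columns grow to the right and rows downward; lengths in m; the calibration is good to about 2 mm. A picture is of the moment at which its call begins: read the wrist's pose just before it. camera_info takes no time and is no camera call; for the wrist camera it gives the pose at the moment of the call.
A pose or a line that the arm cannot do raises bot.MotionError and nothing moves.
- sign_off(): hands the job in; it is judged then, once.
Trained networks look in the newest picture that a camera, given by its name, has taken for a name from the list of things; names that differ only in an ending like _2 or _b are one class to them, and where a whole thing is asked for, a point or a joint stands for the part that bears it (a point fixed in the world has none). Each returns a list of dicts, best first, with "p" (0 to 1); they miss things now and then, are a little off and sometimes report something else, mostly with a low value. They report only what shows in the picture. A call takes as long as a camera call. They do not tell look-alikes from the thing itself.
- spotter.search_frame(camera, target): "bbox" ([left, top, width, height] as shares, 0 to 1, of the picture: columns of its width, rows of its height, round what is visible of it).
- spotter.pinpoint(camera, target): "position" ([column, row] as shares, 0 to 1, of the picture: columns of its width, rows of its height: a listed point, or the origin of a listed thing).
The state is a dict: "clock": time; "joints": joint angles; "dq": joint speeds; "effort": joint torques, N m; "eef_pos": TCP position; "eef_rot": TCP orientation; "ft_force": force on the tool from outside, world axes, zero at the start; "moment": the same for the moment, N m; "opening": finger opening in m; "grasp_force": force on a finger pad.
Only numpy, scipy, OpenCV 4.12 (cv2) and the standard library are available. Lean on these libraries where they do the work, as an engineer would, in place of code of your own. Each camera call takes 0.05 s, during which the arm holds its last target. There are 200 camera calls.

## Working session

There is one attempt and no reset: what is moved stays moved. The work goes in short steps, each a Python script; the robot and the scene stay as the last script left them, time stands still between calls to the robot, and variables do not carry over. Pictures are saved under pics/ and viewed, at most 10 in all, crops included, and the job is handed in when it is done.

```bash
ls; mkdir -p pics
python3 - <<'E'
from bench import bot, viewer, spotter
import cv2, numpy as np
ims=[]
for c in ["scene","side"]:
    im=viewer.camera(c); i=viewer.camera_info(c); print(c,i)
    cv2.imwrite(f"pics/{c}0.png",im[:,:,::-1])
    for t in ["board_center","riser_edge","stand_top","riser","cup_a_center"]:
        print(t,[(np.round(np.array(d["position"])*[512,384],1).tolist(),round(d["p"],2)) for d in spotter.pinpoint(c,t)][:4])
print(bot.observe(), bot.grip_depth)
a=[cv2.imread(f"pics/{c}0.png") for c in ["scene","side"]]
E
```

```text
pics
scene {'fov_y': 43.28605954707671, 'cx': 255.49506050518224, 'cy': 187.41477029412505, 'distortion': array([-0.17087336,  0.        ,  0.        ,  0.        ,  0.        ]), 'position': array([ 1.16143694, -0.69691462,  1.11620489]), 'attitude': array([-2.40853360e+00,  8.97952628e-04,  7.28311188e-01])}
board_center [([308.0, 151.7], 0.81), ([360.3, 157.7], 0.75), ([267.1, 142.9], 0.68), ([294.7, 165.8], 0.43)]
riser_edge [([295.3, 135.7], 0.56), ([334.9, 123.3], 0.27)]
stand_top [([212.6, 250.5], 0.96)]
riser [([311.5, 182.6], 0.64)]
cup_a_center [([328.5, 144.9], 0.76), ([309.6, 182.0], 0.43)]
side {'fov_y': 49.42082852048033, 'cx': 252.08757729609516, 'cy': 195.62398412670362, 'distortion': array([-0.06387069,  0.        ,  0.        ,  0.        ,  0.        ]), 'position': array([0.24913579, 0.86414519, 0.90350341]), 'attitude': array([-2.2757831 , -0.01909126, -2.7720649 ])}
board_center [([221.4, 239.7], 0.77), ([280.7, 301.6], 0.67), ([158.2, 316.5], 0.61)]
riser_edge [([242.7, 250.0], 0.59)]
stand_top [([266.7, 164.1], 0.68), ([203.5, 371.8], 0.66)]
riser [([216.1, 264.6], 0.78)]
cup_a_center [([201.7, 256.4], 0.65), ([242.0, 251.4], 0.41), ([244.2, 169.4], 0.4)]
{'clock': 0.6, 'joints': array([ 1.12299581e+00,  4.23048358e-01,  1.62990248e+00,  1.52196994e-05,
        1.08858504e+00, -1.89883375e-02]), 'dq': array([-0.0006779 ,  0.00043548, -0.00070146,  0.00010973, -0.0024164 ,
       -0.00086204]), 'effort': array([-1.20219454e-03, -5.44291484e+01, -2.73932379e+01,  6.44270447e-02,
        1.71012565e-02, -1.52632902e-05]), 'eef_pos': array([0.25983183, 0.5684206 , 0.22270635]), 'eef_rot': array([ 3.14153563e+00, -1.24042253e-05,  2.71277342e+00]), 'ft_force': array([ 0.69982667, -0.46329745,  0.09573312]), 'moment': array([-0.03738216,  0.02252483, -0.00931846]), 'grasp_force': 0.0, 'opening': 0.08784617171998126} 0.0187
```

View pics/scene0.png

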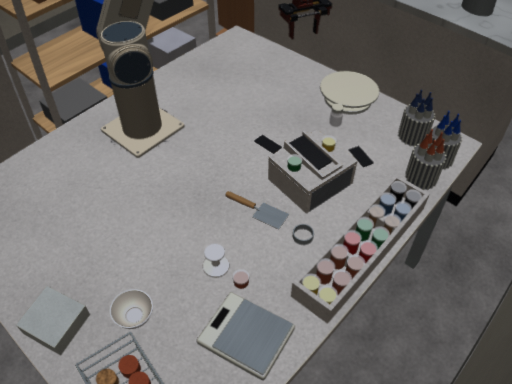

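View pics/side0.png

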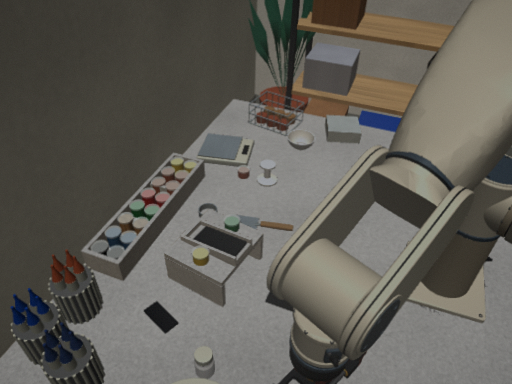

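Scene picture: the candidates for the board are the slab in the channel at (313,153), and small dark slabs on the table at (267,143) and (360,157). I choose the one in the channel, because it is the largest and sits on the riser. The stand is at (214,252) and cup_c at (241,279). I'll check this in a close crop.

```bash
cat > h.py <<'E'
import numpy as np, cv2
from scipy.spatial.transform import Rotation as R
from bench import bot, viewer, spotter
def cam(i):
    f=192/np.tan(np.radians(i["fov_y"])/2)
    return np.array([[f,0,i["cx"]],[0,f,i["cy"]],[0,0,1]]),np.array(i["distortion"]),np.array(i["position"]),R.from_euler("xyz",i["attitude"]).as_matrix()
def ray(i,px):
    K,D,p,A=cam(i); u=cv2.undistortPointsIter(np.array([[px]],float),K,D,None,None,(3,100,1e-12))[0,0]
    d=A@np.array([u[0],u[1],1]); return p,d/np.linalg.norm(d)
def onplane(i,px,z):
    p,d=ray(i,px); return p+d*(z-p[2])/d[2]
def tri(obs):
    M=np.zeros((3,3));b=np.zeros(3)
    for i,px in obs:
        p,d=ray(i,px);P=np.eye(3)-np.outer(d,d);M+=P;b+=P@p
    x=np.linalg.solve(M,b); return x,[float(np.linalg.norm(np.cross(x-ray(i,q)[0],ray(i,q)[1]))) for i,q in obs]
def proj(i,X):
    K,D,p,A=cam(i); return cv2.projectPoints(np.atleast_2d(X).astype(float),cv2.Rodrigues(A.T)[0],-A.T@p,K,D)[0][:,0]
def save(im,n,pts=[]):
    o=im[:,:,::-1].copy()
    for p in pts: cv2.circle(o,tuple(int(round(v)) for v in p),2,(0,0,255),-1)
    cv2.imwrite(f"pics/{n}.png",o)
E
python3 - <<'E'
from h import *
S,T=[viewer.camera_info(c) for c in("scene","side")]
print("stand",tri([(S,(214.5,249.5)),(T,(266.7,164.1))]))
print("cupc",tri([(S,(241,279)),(T,(244.2,171))]))
print("board",tri([(S,(313,153)),(T,(221,240))]))
print("edge",tri([(S,(295.3,135.7)),(T,(242.7,250))]))
a=cv2.resize(cv2.imread("pics/scene0.png")[115:215,250:380],None,fx=5.5,fy=5.5,interpolation=cv2.INTER_CUBIC)[:,:]
b=cv2.resize(cv2.imread("pics/side0.png")[210:310,150:280],None,fx=5.5,fy=5.5,interpolation=cv2.INTER_CUBIC)
o=np.vstack([cv2.resize(a,(390,300)),cv2.resize(b,(390,300))]) if 0 else np.hstack([cv2.resize(a,(400,308)),cv2.resize(b,(400,308))])
cv2.imwrite("pics/crop1.png",o)
E
```

```text
stand (array([ 0.60072116, -0.22870504,  0.07028912]), [0.0014614612210193812, 0.001461461221019358])
cupc (array([ 0.68613484, -0.22665916,  0.01651021]), [0.0027287707380751953, 0.002728770738074949])
board (array([0.58813437, 0.19199882, 0.1118307 ]), [0.007735609423128706, 0.007735609423128643])
edge (array([0.51351426, 0.20940282, 0.12343175]), [0.0014729303116131685, 0.0014729303116132427])
```

View pics/crop1.png

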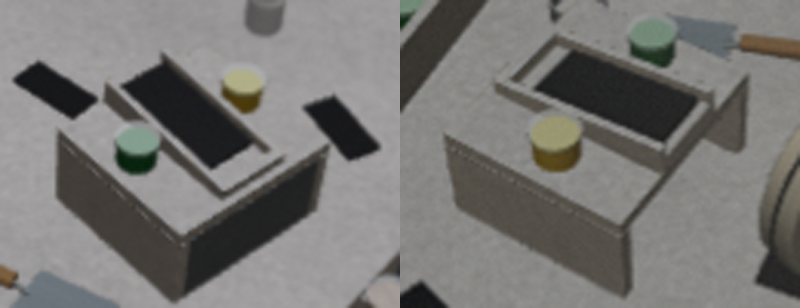

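The crop confirms it. The largest slab lies in the channel, with the back stop at lower right in the scene picture, so the open front faces the robot. The two smaller slabs lie on the table. Next I'll look with the wrist camera from two places above the riser.

```bash
python3 - <<'E'
from h import *
i=viewer.camera_info("wrist");o=bot.observe()
A=R.from_euler("xyz",o["eef_rot"]).as_matrix()
print("cam in tool",A.T@(i["position"]-o["eef_pos"]),(A.T@cam(i)[3])[:,2],i["fov_y"])
yaw=2.91
for k,p in enumerate([(0.60,0.19,0.33),(0.53,0.21,0.33)]):
    bot.move_ptp(p,[np.pi,0,yaw]); bot.wait(0.2)
    i=viewer.camera_info("wrist"); im=viewer.camera("wrist"); save(im,f"w{k}"); np.save(f"w{k}.npy",i,allow_pickle=True)
    for t in ["board_center","riser_edge"]:
        print(t,[(np.round(np.array(d["position"])*[512,384],1).tolist(),round(d["p"],2)) for d in spotter.pinpoint("wrist",t)][:3])
print(bot.observe()["clock"],bot.observe()["joints"],bot.observe()["ft_force"])
E
python3 -c "
import cv2,numpy as np
cv2.imwrite('pics/w01.png',np.vstack([cv2.imread('pics/w%d.png'%k)[:300] if 0 else cv2.resize(cv2.imread('pics/w%d.png'%k),(400,300)) for k in (0,1)]))"
```

```text
cam in tool [ 0.07479554 -0.00078319 -0.1620157 ] [-2.73487190e-01 -4.25600237e-04  9.61875551e-01] 68.03797310991567
board_center [([255.3, 154.5], 0.93), ([247.0, 14.4], 0.76), ([373.8, 164.9], 0.65)]
riser_edge [([249.8, 97.4], 0.76)]
board_center [([368.5, 201.9], 0.72), ([243.5, 64.7], 0.72), ([255.4, 206.1], 0.69)]
riser_edge []
3.575 [ 3.55643063e-01  2.36119707e-01  1.64183063e+00 -5.72110894e-05
  1.26382413e+00 -9.82897471e-01] [ 0.32432462  0.33764063 -0.25336473]
```

View pics/w1.png

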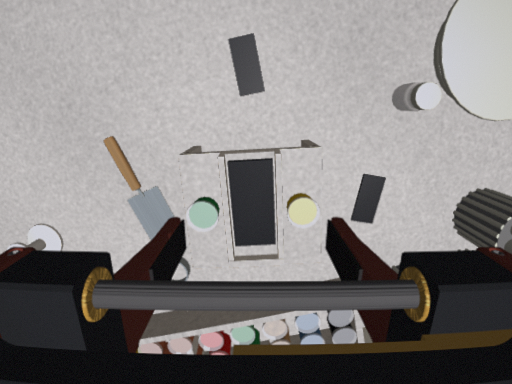

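View pics/w0.png

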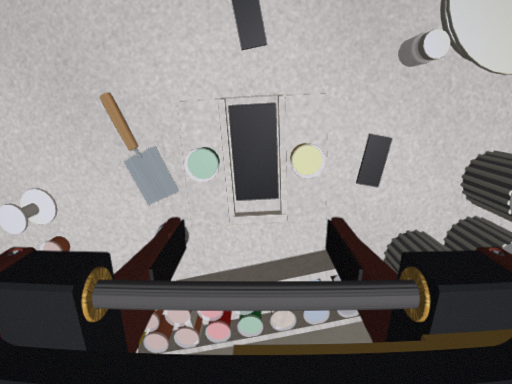

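Both wrist pictures show the slate as a dark quadrilateral between the rails. Its centre is at (254,153) in w0 and (252,202) in w1, with the front edge at the top. Now I'll take its corners in both views and fit the board's pose.

```bash
cat >> h.py <<'E'
def quad(im,c,thr=45):
    g=im.max(2) if im.ndim==3 else im
    m=(g<thr).astype(np.uint8); m=cv2.morphologyEx(m,cv2.MORPH_OPEN,np.ones((3,3)))
    n,l,st,ce=cv2.connectedComponentsWithStats(m)
    k=l[c[1],c[0]]; mm=(l==k).astype(np.uint8)
    cn=max(cv2.findContours(mm,0,cv2.CHAIN_APPROX_NONE)[0],key=cv2.contourArea)
    ap=cv2.approxPolyDP(cv2.convexHull(cn),8,True)[:,0].astype(float)
    P=cn[:,0].astype(float); L=[]
    for a,b in zip(ap,np.roll(ap,-1,0)):
        t=(b-a)/np.linalg.norm(b-a); s=(P-a)@t; dd=np.abs((P-a)@[-t[1],t[0]])
        q=P[(dd<3)&(s>4)&(s<np.linalg.norm(b-a)-4)]
        vx,vy,x,y=cv2.fitLine(q.astype(np.float32),cv2.DIST_HUBER,0,.01,.01).ravel(); L.append(np.cross([x,y,1],[x+vx,y+vy,1]))
    o=[]
    for a,b in zip([L[-1]]+L[:-1],L):
        q=np.cross(a,b); o.append(q[:2]/q[2])
    o=np.array(o); c=o.mean(0); return o+0.5*(o-c)/np.abs(o-c)   # pixel-edge growth
E
python3 - <<'E'
from h import *
from scipy.optimize import least_squares
W=[np.load(f"w{k}.npy",allow_pickle=True).item() for k in (0,1)]
Q=[quad(cv2.imread("pics/w0.png"),(254,153)),quad(cv2.imread("pics/w1.png"),(252,202))]
o=[]
for q in Q:
    s=q[np.argsort(q[:,1])]; q=np.array([*s[:2][np.argsort(s[:2,0])],*s[2:][np.argsort(s[2:,0])]]); o.append(q); print(q.round(1).tolist())
X=[]
for j in range(4):
    x,e=tri([(W[0],o[0][j]),(W[1],o[1][j])]); X.append(x); print(x.round(4),np.round(e,4))
X=np.array(X); print("len",np.linalg.norm(X[0]-X[2]),np.linalg.norm(X[1]-X[3]),"wid",np.linalg.norm(X[0]-X[1]),np.linalg.norm(X[2]-X[3]))
# model fit, top face corners order: front-?; front = image top
L=np.array([[-.065,0,0]]*2+[[.065,0,0]]*2); 
d=(X[2]+X[3]-X[0]-X[1])/2; yaw0=np.arctan2(d[1],d[0])
s=np.sign(((X[0]-X[1])@[-np.sin(yaw0),np.cos(yaw0),0]))
L[:,1]=s*np.array([.03,-.03,.03,-.03])
def M(p): return p[:3]+L@R.from_euler("ZY",[p[3],p[4]]).as_matrix().T
f=lambda p:np.r_[np.concatenate([(proj(W[k],M(p))-o[k]).ravel() for k in (0,1)])]
for fixp in (0,1):
    g=(lambda p:np.r_[f(p),(p[4]-np.radians(5))*500]) if fixp else f
    r=least_squares(g,[*X.mean(0),yaw0,.087]); print("top centre",r.x[:3].round(4),"yaw,pitch deg",np.degrees(r.x[3:]).round(2),"rms px",np.sqrt(np.mean(r.fun**2)).round(2))
E
```

```text
[[-0.5, -0.5], [512.7, -0.5], [-0.5, 262.2], [138.1, 356.0], [507.1, 336.8]]
[[-0.5, -0.5], [512.5, -0.5], [-0.5, 260.9], [137.8, 355.2], [508.3, 337.0]]
[18.7483 24.49   32.8045] [0.028 0.028]
[ -4.6843  28.2318 -29.7373] [0.0014 0.0014]
[-3.0939 12.8555 11.0703] [0.0021 0.0021]
[-7.8446  7.1618  9.5037] [0.0135 0.0135]
len 32.936567905034586 44.651884374211406 wid 66.89217657004659 7.578990539640871Traceback (most recent call last):
  File "<stdin>", line 21, in <module>
    return func(*args, **kwargs)
    vector_fun = VectorFunction(
        fun_wrapped,
    ...<6 lines>...
        workers=workers
    )
    self._update_fun()
    ~~~~~~~~~~~~~~~~^^
    self.f = self.fun_wrapped(xp_copy(self.x))
             ~~~~~~~~~~~~~~~~^^^^^^^^^^^^^^^^^
    return np.atleast_1d(self.fun(x))
                         ~~~~~~~~^^^
    return self.f(x, *self.args, **self.kwargs)
           ~~~~~~^^^^^^^^^^^^^^^^^^^^^^^^^^^^^^
  File "<stdin>", line 18, in <lambda>
ValueError: operands could not be broadcast together with shapes (4,2) (5,2)
```

```bash
cat > fit.py <<'E'
from h import *
from scipy.optimize import least_squares
a=cv2.imread("pics/w0.png"); print("board px",np.percentile(a[120:185,240:265].max(2),[5,50,95]))
thr=int(np.percentile(a[120:185,240:265].max(2),95)*.5+45)
W=[np.load(f"w{k}.npy",allow_pickle=True).item() for k in (0,1)]
Q=[quad(cv2.GaussianBlur(cv2.imread(f"pics/w{k}.png"),(3,3),0),c,thr) for k,c in ((0,(254,153)),(1,(252,202)))]
o=[]
for q in Q:
    print(thr,q.round(1).tolist())
    s=q[np.argsort(q[:,1])]; o.append(np.array([*s[:2][np.argsort(s[:2,0])],*s[2:][np.argsort(s[2:,0])]]))
X=[]
for j in range(4):
    x,e=tri([(W[0],o[0][j]),(W[1],o[1][j])]); X.append(x); print(x.round(4),np.round(e,4))
X=np.array(X); print("len",np.linalg.norm(X[0]-X[2]),np.linalg.norm(X[1]-X[3]),"wid",np.linalg.norm(X[0]-X[1]),np.linalg.norm(X[2]-X[3]))
d=(X[2]+X[3]-X[0]-X[1])/2; yaw0=np.arctan2(d[1],d[0])
s=np.sign(((X[0]-X[1])@[-np.sin(yaw0),np.cos(yaw0),0]))
L=np.array([[-.065,s*.03,0],[-.065,-s*.03,0],[.065,s*.03,0],[.065,-s*.03,0]])
def M(p): return p[:3]+L@R.from_euler("ZY",[p[3],p[4]]).as_matrix().T
f=lambda p:np.concatenate([(proj(W[k],M(p))-o[k]).ravel() for k in (0,1)])
for fixp in (0,1):
    g=(lambda p:np.r_[f(p),(p[4]-np.radians(5))*500]) if fixp else f
    r=least_squares(g,[*X.mean(0),yaw0,.087]); print("top centre",r.x[:3].round(4),"yaw,pitch deg",np.degrees(r.x[3:]).round(2),"rms px",np.sqrt(np.mean(r.fun**2)).round(2))
E
python3 fit.py
```

```text
board px [54. 61. 68.]
79 [[274.2, 103.8], [277.5, 197.1], [236.4, 199.7], [228.8, 106.0]]
79 [[271.4, 158.1], [274.6, 243.2], [235.4, 245.0], [227.7, 161.0]]
[0.5151 0.1746 0.116 ] [0.0001 0.0001]
[0.5257 0.2321 0.11  ] [0.0002 0.0002]
[0.6415 0.1521 0.1077] [0.0001 0.0001]
[0.6496 0.2099 0.1122] [0. 0.]
len 0.12863611703574324 0.1259051805733356 wid 0.05883105319355111 0.058511820197629426
top centre [0.5845 0.1918 0.1064] yaw,pitch deg [-9.96  3.  ] rms px 0.34
top centre [0.5842 0.1919 0.1089] yaw,pitch deg [-10.     4.99] rms px 0.42
```

```bash
cat >> h.py <<'E'
YAW=np.radians(-10); TILT=np.radians(5)
Rb=R.from_euler("ZY",[YAW,TILT]); ex=Rb.apply([1,0,0]); ez=Rb.apply([0,0,1])
ORI=(Rb*R.from_euler("z",np.pi)*R.from_euler("x",np.pi)).as_euler("xyz")
def force(): return float(bot.observe()["ft_force"]@ez)
E
python3 - <<'E'
from h import *
W=np.load("w0.npy",allow_pickle=True).item()
for px in [(249.8,97.4),(251.5,98)]: 
    e=onplane(W,px,.116); print("edge",e.round(4),"board centre behind edge",(np.array([.5845,.192,.1135])-e)@ex)
c=np.array([.585,.192,.1175]); P=c+.025*ex
bot.set_gripper(0.0,20)
bot.move_ptp(P+.03*ez,ORI); bot.move_straight(P+.010*ez,speed=.05); bot.wait(.3)
f0=force(); t0=bot.observe()["clock"]; print("f0",f0,t0)
h=.010
while h>-.012:
    h-=.0006 if force()-f0<1.0 else .0002
    bot.move_straight(P+h*ez,speed=.005); f=force()-f0
    if f>1: print(round(h,4),round(f,2))
    if f>8: break
o=bot.observe(); print(o["clock"],o["eef_pos"],o["ft_force"],h,force()-f0)
np.save("st.npy",[*P,h,f0])
E
```

```text
edge [0.5111 0.2032 0.116 ] board centre behind edge 0.07419943141008459
edge [0.5123 0.2051 0.116 ] board centre behind edge 0.07335011123053643
f0 0.5361357474166001 6.6
-0.0008 4.63
-0.001 6.26
-0.0012 6.82
-0.0014 8.22
12.15 [0.60953986 0.18769728 0.11499601] [-2.53381951 -1.46065248  8.98857043] -0.0013999999999999974 8.222854701070835
```

Contact came at the expected height, at 8 N. Now I'll slide it 58 mm, holding the force near 10 N.

Run:
```python
from h import *
*P,h,f0=np.load("st.npy"); P=np.array(P); F=[]
for s in np.arange(.002,.0581,.002):
    f=force()-f0; F.append(round(f,1)); h+=np.clip((f-9.5)/7000*.6,-.0004,.0006)
    bot.move_straight(P-s*ex+h*ez,speed=.02)
print(F,h,bot.observe()["clock"],bot.observe()["ft_force"])
e=P-.058*ex
bot.move_straight(e+(h+.012)*ez,speed=.04)
bot.move_straight(e+.12*ez+.03*ex,speed=.2); bot.wait(.2)
i=viewer.camera_info("wrist"); im=viewer.camera("wrist"); save(im,"w2"); np.save("w2.npy",i,allow_pickle=True)
pr=proj(i,np.array([.585,.192,.1175])-.058*ex+np.array([[a,b,0] for a in(-.065,.065) for b in (-.03,.03)])@Rb.as_matrix().T)
save(im,"w2m",pr); print(bot.observe()["clock"],pr.round(0).tolist())
```

```text
[np.float64(8.2), np.float64(6.1), np.float64(5.3), np.float64(7.3), np.float64(7.6), np.float64(8.2), np.float64(8.3), np.float64(8.1), np.float64(8.4), np.float64(9.6), np.float64(9.5), np.float64(9.4), np.float64(9.5), np.float64(9.5), np.float64(8.9), np.float64(10.4), np.float64(9.7), np.float64(9.8), np.float64(10.2), np.float64(9.2), np.float64(9.5), np.float64(9.5), np.float64(10.9), np.float64(9.9), np.float64(8.1), np.float64(9.6), np.float64(8.9), np.float64(10.2), np.float64(8.9)] -0.002836006006702197 19.4 [ 5.68314937 -0.48929092 10.54737848]
20.825 [[224.0, 60.0], [290.0, 60.0], [228.0, 195.0], [286.0, 195.0]]
```

View pics/w2m.png

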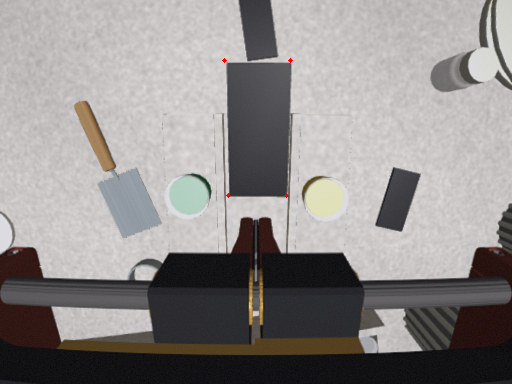

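The board followed the finger. Its front is at row 62, the riser edge at row 113 and the back end at row 195, so about 47 mm overhangs. I'll compute the overhang, then pinch the end.

Run:
```python
from h import *
i=np.load("w2.npy",allow_pickle=True).item(); a=cv2.imread("pics/w2.png")
thr=int(np.percentile(a[80:180,240:280].max(2),50)*.5+50)
g=a.max(2)[:,259].astype(int); print("col259 front/back rows",g[50:72].tolist(),g[185:202].tolist())
print("left/right row90",a.max(2)[90,218:236].tolist(),a.max(2)[90,284:300].tolist())
print("edge rows cols 205,320",a.max(2)[105:122,200].tolist(),a.max(2)[105:122,320].tolist())
def onp(px,c0):
    p,d=ray(i,px); return p+d*((c0-p)@ez)/(d@ez)
c0=np.array([.585,.192,.1175])
b=[Rb.inv().apply(onp(q,c0)-c0) for q in [(259,61.5),(258,195.5),(227,90),(291,90)]]
print(np.round(b,4).tolist())
print("edge rel front along x", [(Rb.inv().apply(onplane(i,(x,113.5),z)-c0)[0]).round(4) for x,z in((220,.13),(297,.13),(190,.1))])
```

```text
col259 front/back rows [77, 78, 81, 79, 77, 80, 81, 79, 74, 142, 209, 205, 153, 82, 86, 88, 87, 86, 88, 88, 86, 88] [62, 59, 61, 58, 57, 59, 59, 58, 59, 53, 62, 124, 204, 207, 206, 204, 206]
left/right row90 [207, 206, 206, 204, 207, 209, 215, 216, 213, 121, 72, 74, 75, 77, 77, 77, 77, 75] [90, 90, 91, 89, 86, 87, 151, 210, 210, 208, 210, 213, 213, 214, 213, 210]
edge rows cols 205,320 [202, 201, 203, 205, 209, 212, 213, 211, 211, 213, 211, 209, 205, 205, 204, 205, 207] [209, 209, 210, 207, 205, 201, 198, 202, 204, 202, 205, 211, 211, 214, 216, 213, 213]
[[-0.1218, 0.0018, 0.0], [0.0071, 0.0013, -0.0], [-0.0965, -0.0282, -0.0], [-0.0966, 0.032, 0.0]]
edge rel front along x [np.float64(-0.075), np.float64(-0.0751), np.float64(-0.0748)]
```

The overhang is 47 mm (36 %). Now the grasp.

Run:
```python
from h import *
c0=np.array([.585,.192,.1175])
C=c0+Rb.apply([-.0573,.0017,-.004])           # board centre
G=c0+Rb.apply([-.098,.0017,-.004])-bot.grip_depth*ez
bot.set_gripper(.088,40)
bot.move_ptp(G+.10*ez,ORI)
bot.move_straight(G+.03*ez,speed=.08); f0=force()
bot.move_straight(G,speed=.02); print("f",force()-f0)
bot.set_gripper(.04,40); o=bot.observe(); print(o["opening"],o["grasp_force"],o["ft_force"],o["eef_pos"])
z=np.array([0,0,1])
bot.move_straight(G+.015*z,speed=.02); bot.move_straight(G+.09*z,speed=.08); bot.wait(.2)
o=bot.observe(); print(o["opening"],o["grasp_force"],o["ft_force"],o["moment"],o["clock"],o["joints"])
im=viewer.camera("wrist"); i=viewer.camera_info("wrist"); save(im,"w3"); np.save("w3.npy",i,allow_pickle=True)
d=C-G; pr=proj(i,o["eef_pos"]+d+Rb.apply([[a,b,.004] for a in(-.065,.065) for b in(-.03,.03)]))
save(im,"w3m",pr); print(pr.round().tolist())
s=viewer.camera("side"); save(s,"s3")
```

```text
f 0.2242632304607915
0.059587522515391865 39.99524116516113 [0.34159931 0.57014182 0.05877681] [0.48720458 0.21098884 0.10344161]
0.05978941275548387 39.99535024166107 [-0.33009728  0.33744013 -1.52697001] [ 0.07037487  0.03209354 -0.02468168] 28.125 [ 0.3603066   0.35859133  1.81373533  0.05135239  1.04592846 -1.06339089]
[[199.0, 210.0], [314.0, 210.0], [212.0, 392.0], [301.0, 392.0]]
```

View pics/w3m.png

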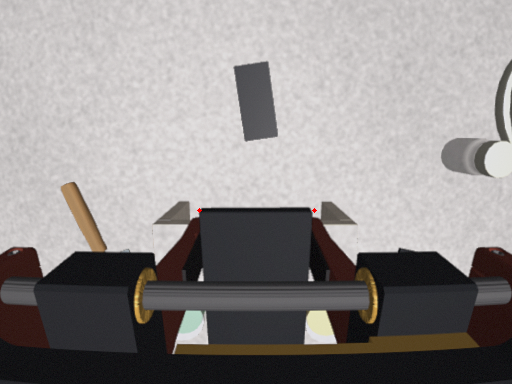

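View pics/s3.png

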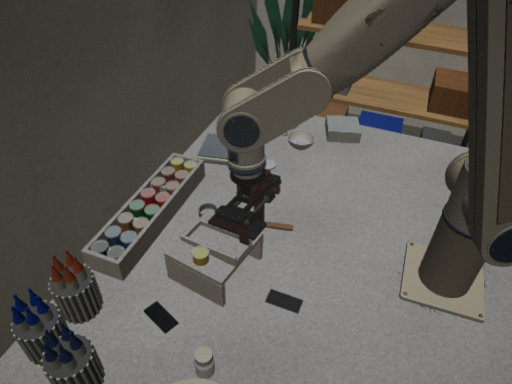

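The board is held level with the pads, opening 59.8 mm, and its front corners are where predicted at (201,209) and (313,209). The side view shows it clear of the riser. Now I'll carry it over and look at the stand from above.

```bash
python3 - <<'E'
from h import *
O=[np.pi,0,YAW+np.pi]
p=bot.observe()["eef_pos"]
bot.move_straight(p+[0,0,.07],ori=O,speed=.1)
for k,q in enumerate([(.70,-.235,.26),(.66,-.235,.26)]):
    bot.move_straight(q,speed=.2 if k==0 else .1); bot.wait(.2)
    i=viewer.camera_info("wrist"); im=viewer.camera("wrist"); save(im,f"p{k}"); np.save(f"p{k}.npy",i,allow_pickle=True)
    for d in spotter.pinpoint("wrist","stand_top")[:2]:
        px=np.array(d["position"])*[512,384]; print(px.round(1),round(d["p"],2),onplane(i,px,.07).round(4),"expect px",proj(i,np.array([.6007,-.2287,.07])).round(0))
o=bot.observe(); print(o["clock"],o["opening"],o["grasp_force"])
E
python3 -c "
import cv2,numpy as np
cv2.imwrite('pics/p01.png',np.hstack([cv2.resize(cv2.imread('pics/p%d.png'%k),(400,300)) for k in (0,1)]))"
```

```text
[239.4  86.9] 0.62 [ 0.5979 -0.2369  0.07  ] expect px [[247.  88.]]
[249.2 120. ] 0.6 [ 0.5981 -0.2326  0.07  ] expect px [[253. 122.]]
[259.  306.4] 0.16 [ 0.8631 -0.266   0.07  ] expect px [[253. 122.]]
32.8417 0.05958066277438868 39.995325207710266
```

View pics/p01.png

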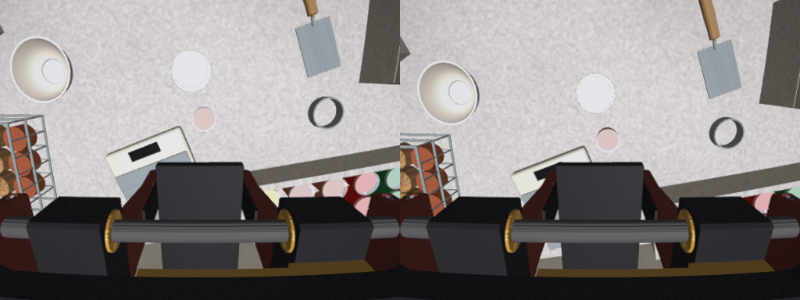

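The stand top shows at about (191,71) in the left half and (596,93) in the right half, with its foot partly hidden beneath it. I'll fit x and y with an outline model (top disc plus foot disc) over both views.

Run:
```python
from h import *
from scipy.optimize import minimize
obs=[]
for k,c in ((0,(244,91)),(1,(251,119))):
    a=cv2.GaussianBlur(cv2.imread(f"pics/p{k}.png"),(3,3),0).astype(int); i=np.load(f"p{k}.npy",allow_pickle=True).item()
    print("row",a[c[1],c[0]-40:c[0]+41:2,2].tolist()); print("row b-r",(a[...,0]-a[...,2])[c[1],c[0]-40:c[0]+41:2].tolist())
    print("col",a[c[1]-40:c[1]+41:2,c[0],2].tolist())
    obs.append((a,i,c))
```

```text
row [215, 217, 221, 221, 217, 219, 218, 217, 224, 229, 229, 229, 229, 229, 229, 229, 229, 230, 229, 229, 229, 229, 229, 229, 229, 229, 229, 229, 229, 229, 223, 224, 229, 219, 215, 219, 223, 220, 216, 213, 213]
row b-r [-4, -3, -4, -3, -3, -4, -4, -3, 3, 6, 7, 6, 6, 6, 6, 6, 6, 6, 6, 6, 6, 6, 6, 6, 6, 6, 6, 6, 6, 6, 6, 7, 6, -4, -4, -3, -3, -3, -4, -4, -4]
col [214, 215, 216, 219, 220, 220, 215, 222, 228, 228, 228, 229, 229, 229, 229, 229, 229, 229, 229, 229, 229, 229, 230, 229, 229, 229, 229, 229, 230, 230, 224, 229, 230, 223, 216, 215, 214, 217, 217, 219, 218]
row [216, 219, 221, 217, 216, 219, 215, 223, 226, 228, 228, 228, 229, 228, 228, 228, 228, 228, 228, 228, 228, 228, 228, 228, 228, 228, 228, 228, 228, 228, 225, 228, 212, 214, 220, 222, 218, 213, 212, 213, 213]
row b-r [-4, -4, -3, -3, -3, -4, -4, -1, 4, 6, 7, 6, 6, 7, 6, 6, 6, 6, 6, 6, 6, 6, 6, 7, 6, 6, 6, 7, 6, 6, 6, 6, -5, -5, -4, -3, -4, -4, -5, -4, -4]
col [217, 216, 212, 213, 217, 217, 214, 212, 227, 224, 220, 228, 228, 228, 228, 228, 228, 228, 228, 228, 228, 228, 228, 228, 228, 228, 228, 229, 228, 228, 228, 229, 228, 209, 210, 208, 211, 214, 214, 212, 216]
```

Run:
```python
from h import *
from scipy.optimize import minimize
t=np.linspace(0,2*np.pi,60,endpoint=False); U=np.c_[np.cos(t),np.sin(t),0*t]
obs=[]
for k,c in ((0,(244,91)),(1,(251,119))):
    a=cv2.GaussianBlur(cv2.imread(f"pics/p{k}.png"),(3,3),0).astype(int); i=np.load(f"p{k}.npy",allow_pickle=True).item()
    m=((a[...,0]-a[...,2])>1).astype(np.uint8); m=cv2.morphologyEx(m,cv2.MORPH_OPEN,np.ones((3,3)))
    l=cv2.connectedComponents(m)[1]; m=(l==l[c[1],c[0]]).astype(np.uint8); ys,xs=np.nonzero(m); print(m.sum(),xs.min(),xs.max(),ys.min(),ys.max())
    w=np.s_[c[1]-45:c[1]+46,c[0]-45:c[0]+46]
    obs.append((m[w],i,np.array([c[0]-45,c[1]-45])))
def cost(p,z=.07):
    s=0
    for m,i,o in obs:
        r=np.zeros((91*4,91*4),np.uint8)
        for rad,zz in((.027,z),(.036,.002)):
            q=(proj(i,np.r_[p,zz]+rad*U)-o+.5)*4
            cv2.fillPoly(r,[np.round(q*16).astype(np.int32)],1,shift=4)
        r=cv2.resize(r.astype(np.float32),(91,91),interpolation=cv2.INTER_AREA); s+=np.abs(r-m).sum()
    return s
for z in (.064,.07,.076):
    r=minimize(cost,[.6,-.232],args=(z,),method="Nelder-Mead",options=dict(initial_simplex=[[.6,-.232],[.606,-.232],[.6,-.226]])); print(z,r.x.round(4),round(r.fun,1))
```

```text
2000 220 269 65 116
1891 227 274 94 144
0.064 [ 0.5993 -0.2344] 293.2
0.07 [ 0.5996 -0.2336] 307.0
0.076 [ 0.6    -0.2333] 346.5
```

Run:
```python
from h import *
S=np.array([.600,-.2325]); d=np.array([np.cos(YAW),np.sin(YAW)]); T=S-.0407*d
z0=.0553
bot.move_straight([*T,.14],speed=.12); bot.move_straight([*T,z0+.009],speed=.06); bot.wait(.4)
g=lambda: np.mean([(bot.wait(.02),bot.observe()["ft_force"][2])[1] for _ in range(3)])
f0=g(); z=z0+.009; print("f0",f0)
while z>z0-.006:
    z-=.0005; bot.move_straight([*T,z],speed=.005); f=g()-f0
    if f>.8: print(round(z,4),round(f,2))
    if f>2.0: break
bot.wait(.3); o=bot.observe(); print(o["clock"],o["eef_pos"],o["ft_force"],o["moment"],g()-f0)
for c,n in(("side","s4"),("scene","c4")): save(viewer.camera(c),n)
```

```text
f0 -1.4304369610997396
0.0553 5.75
41.8583 [ 0.56003014 -0.22548155  0.055613  ] [-2.56887754  0.22361521  5.44679369] [ 0.10608402  0.27255817 -0.02482271] 6.614516096946497
```

Contact came at the expected height, with the board resting on the stand. I'll raise it a hair, let go, retreat and look.

Run:
```python
from h import *
p=bot.observe()["eef_pos"]
bot.move_straight([p[0],p[1],.0556],speed=.005); bot.wait(.2); print(bot.observe()["ft_force"])
bot.set_gripper(.07,10); bot.wait(.3); bot.set_gripper(.088); bot.wait(.2)
bot.move_straight([p[0],p[1],.10],speed=.04)
bot.move_straight([p[0]+.07,p[1]-.01,.26],speed=.15); bot.wait(.3)
i=viewer.camera_info("wrist"); im=viewer.camera("wrist"); save(im,"f1"); np.save("f1.npy",i,allow_pickle=True)
S=np.array([.600,-.2325,.078]); B=R.from_euler("z",YAW).apply([[a,b,0] for a in(-.065,.065) for b in(-.03,.03)])
save(im,"f1m",proj(i,S+B))
s=viewer.camera("side"); c=viewer.camera("scene"); save(s,"s5"); save(c,"c5")
a=cv2.imread("pics/f1m.png"); b=cv2.resize(cv2.imread("pics/s5.png")[120:220,210:330],(336,280)); c=cv2.resize(cv2.imread("pics/c5.png")[210:310,160:280],(336,280))
cv2.imwrite("pics/fin.png",np.hstack([cv2.resize(a,(448,336)),cv2.resize(np.vstack([b,c]),(202,336))]) if 0 else np.vstack([cv2.resize(a,(400,300)),np.hstack([cv2.resize(b,(200,170)),cv2.resize(c,(200,170))])]))
print(bot.observe()["clock"])
```

```text
[-1.84652082  1.71182506  3.93738018]
46.8917
```

View pics/fin.png

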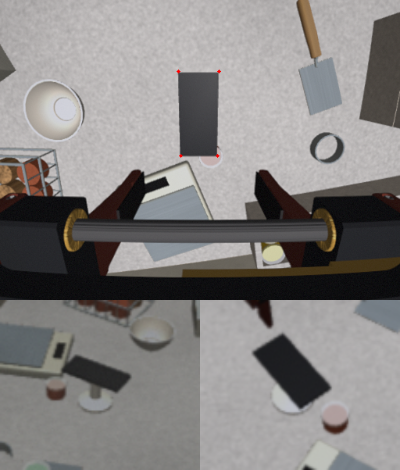

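The final picture shows the board level on the stand, with its corners on the predicted marks. The cup and the other bystanders in view are undisturbed, and the gripper is clear.

```bash
python3 -c "
from bench import sign_off
print(sign_off())"
```

```text
the job is handed in; nothing more can be done
None
```

The slate board now rests level and centred (to within a few mm) on the cake stand, the gripper is clear, and the job was handed in at about 47 s of the 69 s allowed; the verdict was not shown.

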